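Click the sliding stop into its detent and dock the tube rack against it

ROBOT

A 7-joint arm with a two-finger parallel gripper is mounted at the origin on a cart in front of the work surface, level with it; the furniture and walls round the work are solid. World frame = base frame: x ahead of the robot, y to its left, z up, the work surface at z = 0. Lengths are in m, angles in rad, forces in N, time in s.
With the tool pointing down it reaches from about 0.425 to 0.825 m from the base axis. Payload 3.6 kg.
Tool frame: the origin (TCP) lies on the centre line of the jaws, within the pads' length; the fingertips stand tips_ahead ahead of it and the grasp point (between the pads) lies 8 mm behind it (tips_ahead is the distance from the TCP to the fingertips, in m); z points along the fingers, y is the direction in which the jaws open and shut (so a half turn about z gives the same grasp; the last joint's range is limited). The gripper opens to 85 mm and grips with 20 to 120 N. Pads are 22 mm wide; open, the fingers measure 114 mm over their backs; the gripper's body (76 mm by 85 mm) begins 54 mm behind the grasp point. The pads swing forward as they close: fully open they stand 13 mm farther back than shut.
Start: joints at [-1.321, 0.615, -0.013, 1.423, 0.008, 1.103, -0.04], TCP at [0.177, 0.625, 0.217] pointing down, gripper open.
Joint ranges: [-3.12, 3.12], [-0.3, 2.06], [-1.34, 1.32], [0.26, 2.42], [-1.36, 4.5], [0.01, 1.98], [-2.84, 2.84]. Speed limits (rad/s): [2.79, 2.79, 3.14, 3.14, 3.14, 3.14, 3.14].

INTERFACE

Orientations are given as a 3x3 rotation matrix whose columns are the frame's x, y, z axes.
In Python, from cell import * gives the robot as it stands. Calls block until the motion is done:
- move_pose(position, orientation): joint-space move of the TCP to a pose.
- line_to(position, rot=None, max_speed=0.15): straight line of the TCP; rot=None keeps the orientation; max_speed is the mean speed in m/s.
- goto_joints(angles): joint-space move.
- move_gripper(opening, newtons=None): finger opening in m; newtons is the grip in N (None keeps the last); returns when the fingers have stopped.
- sleep(seconds).
- solve_ik(position, orientation): joint angles nearest the present ones, or None.
- get_obs(): the state.
- snapshot(name): name is "scene" or "top" or "wrist"; returns a dict with "pixels" (420x560x3 uint8, red, green, blue), "mtx" (3x3 intrinsics, pixels), "dist_coeffs" ([k1, k2, p1, p2, k3] as OpenCV has them; the pictures are not rectified), "world_from_camera" (4x4, takes a point from camera to world coordinates). Camera axes: x right, y down, z forward; pixel columns grow to the right and rows downward; lengths in m; the calibration is good to about 2 mm. A picture is of the moment at which its call begins. There is no depth.
A pose or a line that the arm cannot do raises MotionError and nothing moves.
- sign_off(): hands the job in, once; it reports no verdict.
The state is a dict: "time_s": time; "joint_positions": joint angles; "joint_velocities": joint speeds; "tau": joint torques, N m; "position": TCP position; "tcp_rot": TCP orientation; "wrist_force": force on the tool from outside, world axes, zero at the start; "wrist_torque": the same for the moment, N m; "grip_width": finger opening in m.
Only numpy, scipy, OpenCV 4.12 (cv2) and the standard library are available. Lean on these libraries where they do the work, as an engineer would, in place of code of your own. Each camera call takes 0.05 s, during which the arm holds its last target. There are 200 camera calls.

TASK

Using only pushes of the fingertips, push the sliding stop along the rail towards the tube rack until it drops into the detent of the steel clip, and leave it clicked in there. Then gently push the tube rack along the rail, standing flat on the bench, until its end rests squarely against the stop plate. Grasp and lift nothing, and leave the other things on the bench where they are.

Things in the scene. Friction and masses are not known exactly. Their poses are not given: they have to be found in the camera images.
- rail: Low aluminium guide rail fixed to the bench, 24 mm wide (its x), 18 mm high, 468 mm long along its y. Origin on the bench under the rail's centre line; the rail runs from y = -204 mm to y = +264 mm of its own frame, roughly across the robot's front, +y to the left. The stop slides along its y; the tube rack lies along its front (-x) flank.
- stop: The sliding stop: black block astride the rail (44 x 44 mm, top at z = 44 mm) with a grey paddle on top and an aluminium stop plate in front. Origin on the bench under its centre, axes as the rail's. Slides only along the rail's y, from -140 to +100 mm of the rail frame, with about 1 N of friction; it starts on the -y side of the detent and is to be pushed in +y, towards the rack.
- paddle (a point): Centre of the grey upright thumb paddle on top of the sliding stop, 63 mm above the bench: a plate 30 mm wide (x), 8 mm thick (y), reaching from z = 44 to 77 mm. It is pushed on its -y face, 4 mm from this point.
- stop_index (a point): Point of the stop at z = 18 mm under the paddle, shown by the white pointer at the block's rear. Clicked in, it coincides with detent. A sprung ball under it rides over the clip: 6 to 10 N to climb the ramp (17 to 5 mm before the detent), then it falls in, the force dips and the stop runs up to 5 mm ahead of the finger. Going on past needs about 12 N, going back over 25 N.
- detent (a point): The detent of the steel clip on the rail's top (z = 18 mm), where the stop's ball drops in; axes as the rail's. The clip has a small ramp on its -y side, a rounded ridge on its +y side, and a pointed steel flag sticking out behind the rail (+x) at the detent's y. It is clamped near the rail's middle and cannot be moved.
- stop_face (a point): Point at bench level below the middle of that face of the aluminium stop plate which the rack shall touch; the plate stands out 65 mm in front (-x) of the block, 8 mm thick, z = 4 to 36 mm, facing the rail's +y. This point lies 22 mm in +y and 50 mm in -x of the stop's origin; axes as the rail's.
- tube_rack: Loose rack for microtubes, 68 mm (x) x 142 mm (y) x 37 mm high, about 0.16 kg. Origin at the centre of its underside; upright end plates 71 mm from it in y, pushable between z = 3 and 37 mm. It stands in front of the rail, its length along it, a few mm clear of it, on the stop's +y side. Against the stop plate its origin is 71 mm in +y of stop_face.
- bottle: Bystander: amber bottle 46 mm wide, 86 mm high, standing behind the rail. Origin at its base.
- marker: Bystander: marker pen 135 mm long (y), 17 mm wide, lying behind the rail. Origin at its underside.
- timer: Bystander: lab timer 66 x 70 x 19 mm, lying in front of the rail's -y end. Origin at its underside.
- forceps: Bystander: forceps 124 mm long (y), 12 mm wide, lying near the bench's front edge. Origin at its underside.
- metal_block: Bystander: heating block 46 x 72 x 40 mm to the right of the rail. Origin at its underside.

How it is judged:
On the way, in this order (a step that is already met when the one before it is completed fails the run):
1. the stop sits in the detent, at rest, the rack not yet against it (y of stop_index in the frame of detent between -0.0025 and 0.0025 m and y of tube_rack in the frame of stop_face above 0.085 m and linear speed of stop below 0.01 m/s), for 0.3 s.
2. the rack's end rests against the stop plate (y of tube_rack in the frame of stop_face between 0.066 and 0.076 m and x of tube_rack in the frame of stop_face between -0.03 and 0.03 m and angle between the y axis of tube_rack and the y axis of rail, either way round below 0.08 rad), for 0.2 s.
At the end, for the whole second after the job is handed in: The stop is in the detent (index within 2.5 mm of it along the rail), the tube rack stands flat and at rest with its end against the stop plate (within about 5 mm), parallel to the rail within 0.08 rad and in front of it (its centre line within 30 mm of the stop plate's middle) (all of step 2 and y of stop_index in the frame of detent between -0.0025 and 0.0025 m and height (world z) of tube_rack below 0.004 m and angle between tube_rack's own z axis and vertical below 0.05 rad and linear speed of tube_rack below 0.01 m/s); the robot touches nothing.
It fails at once if the tube rack is lifted or tipped (height (world z) of tube_rack above 0.01 m or angle between tube_rack's own z axis and vertical above 0.15 rad).
It fails at once if the tube rack is pushed hard or squeezed (over 30 N) (contact force between the fingers and tube_rack above 30 N).
It fails at once if the stop is pushed hard or squeezed (over 30 N) (contact force between the fingers and stop above 30 N).
It fails at once if another thing on the bench is moved by more than 15 mm (distance of any of bottle, marker, timer, forceps, metal_block from where it was at the start of the episode above 0.015 m).
It also fails if it takes over 67 s, if anything falls off the work surface, if the arm or the gripper's body presses on something with over 40 N, if the wrist force passes 120 N, or if a joint passes its speed limit or range.

## Working session

There is one attempt and no reset: what is moved stays moved. The work goes in short steps, each a Python script; the robot and the scene stay as the last script left them, time stands still between calls to the robot, and variables do not carry over. Pictures are saved under pics/ and viewed, about 8 in all and at most 12, crops included, and the job is handed in when it is done.

```bash
mkdir -p pics; ls
python3 - <<'E'
from cell import *
import cv2,numpy as np
for n in("scene","top"):
    s=snapshot(n); cv2.imwrite(f"pics/{n}0.png",s["pixels"][:,:,::-1])
    np.savez(f"pics/{n}0.npz",**s); print(n,np.round(s["mtx"],1).tolist(),s["dist_coeffs"],np.round(s["world_from_camera"],3).tolist())
o=get_obs(); print({k:o[k] for k in o if k not in("tau","joint_velocities")})
E
```

```text
pics
scene [[491.8, 0.0, 290.6], [0.0, 491.8, 216.2], [0.0, 0.0, 1.0]] [0.04051843 0.         0.         0.         0.        ] [[-0.412, -0.429, 0.804, -0.377], [-0.911, 0.175, -0.374, 0.384], [0.02, -0.886, -0.463, 0.557], [0.0, 0.0, 0.0, 1.0]]
top [[527.2, 0.0, 282.5], [0.0, 527.2, 209.4], [0.0, 0.0, 1.0]] [-0.179777  0.        0.        0.        0.      ] [[0.018, -0.985, 0.174, 0.276], [-1.0, -0.019, -0.006, -0.004], [0.01, -0.174, -0.985, 1.352], [0.0, 0.0, 0.0, 1.0]]
{'time_s': 0.1, 'joint_positions': array([-1.32149538,  0.61585976, -0.01259409,  1.42474992,  0.00809885,
        1.10343816, -0.0403823 ]), 'position': array([0.17680683, 0.62472402, 0.2158262 ]), 'tcp_rot': array([[-9.62224949e-01,  2.72254975e-01, -6.12642486e-04],
       [ 2.72255661e-01,  9.62222140e-01, -2.32560488e-03],
       [-4.36593361e-05, -2.40455043e-03, -9.99997108e-01]]), 'wrist_force': array([-0.76261933,  0.29163716, -0.04233593]), 'wrist_torque': array([-0.03798055, -0.00875948, -0.02343153]), 'grip_width': 0.08518103424654619}
```

View pics/top0.png

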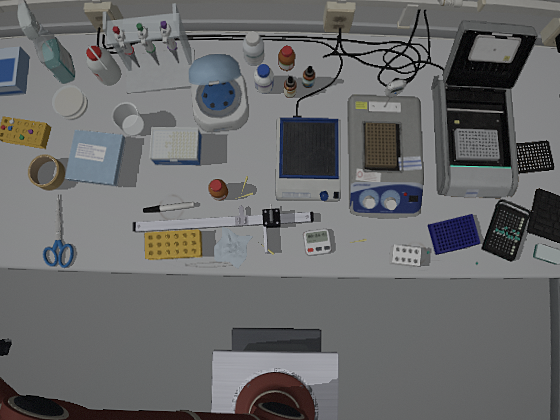

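View pics/scene0.png

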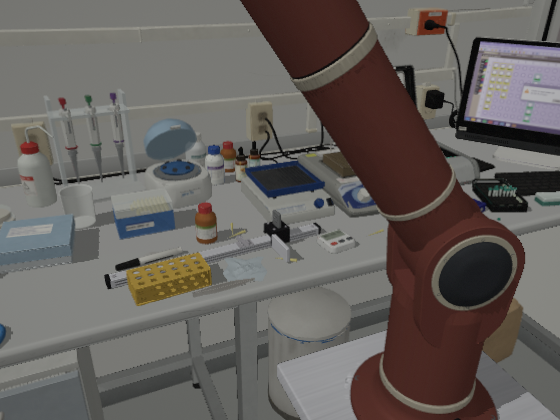

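```bash
cat > h.py <<'E'
import numpy as np,cv2
def px2w(s,uv,z):
    uv=np.array(uv,float).reshape(-1,1,2)
    n=cv2.undistortPoints(uv,s["mtx"],s["dist_coeffs"])[:,0]
    T=s["world_from_camera"]; d=np.c_[n,np.ones(len(n))]@T[:3,:3].T; o=T[:3,3]
    return o+d*((z-o[2])/d[:,2])[:,None]
def w2px(s,P):
    T=np.linalg.inv(s["world_from_camera"])
    return cv2.projectPoints(np.array(P,float).reshape(-1,3),cv2.Rodrigues(T[:3,:3])[0],T[:3,3],s["mtx"],s["dist_coeffs"])[0][:,0]
E
python3 - <<'E'
import cv2,numpy as np
from h import *
import cell; print([n for n in dir(cell) if n[0]!='_'], getattr(cell,'tips_ahead',None)); print(cell.get_obs().keys())
a=cv2.imread("pics/top0.png"); c=a[190:270,125:335]
cv2.imwrite("pics/c1.png",cv2.resize(c,(798,304),interpolation=cv2.INTER_CUBIC))
a=cv2.imread("pics/scene0.png"); c=a[195:305,95:365]
cv2.imwrite("pics/c2.png",cv2.resize(c,(796,324),interpolation=cv2.INTER_CUBIC))
u=np.vstack([cv2.imread("pics/c1.png"),np.zeros((304+0,798,3),np.uint8)[:296]]); 
b=cv2.imread("pics/c2.png")[:296]; u[304:,:796]=b; cv2.imwrite("pics/c.png",u)
s=np.load("pics/top0.npz"); s={k:s[k] for k in s}
print(px2w(s,[[133,226],[320,216]],.018))
E
```

```text
['MotionError', 'get_obs', 'goto_joints', 'line_to', 'move_gripper', 'move_pose', 'sign_off', 'sleep', 'snapshot', 'solve_ik', 'tips_ahead'] 0.011
dict_keys(['time_s', 'joint_positions', 'joint_velocities', 'tau', 'position', 'tcp_rot', 'wrist_force', 'wrist_torque', 'grip_width'])
[[ 0.46040441  0.37341573  0.018     ]
 [ 0.49635021 -0.109017    0.018     ]]
```

View pics/c.png

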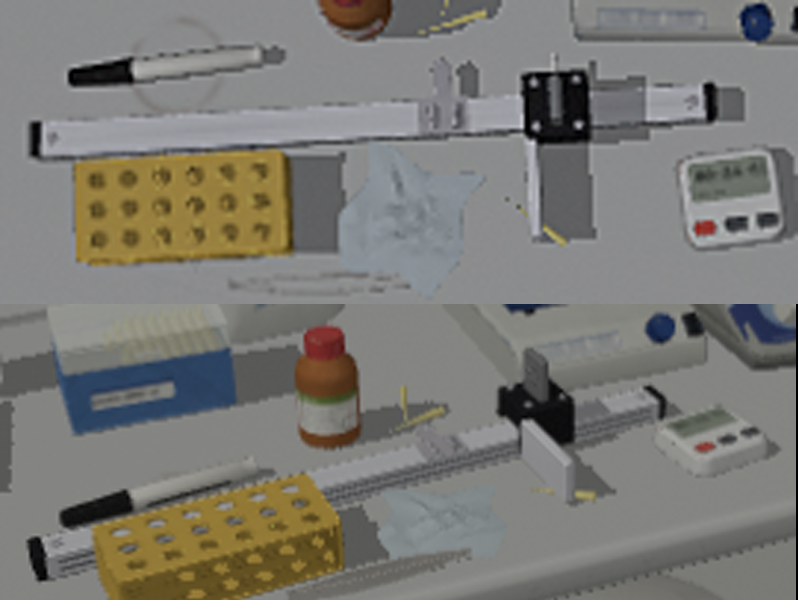

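```bash
cat > meas.py <<'E'
import numpy as np
from h import *
s=np.load("pics/top0.npz"); s={k:s[k] for k in s}
f=lambda pts,z: px2w(s,[[125+(x+.5)/3.8-.5,190+(y+.5)/3.8-.5] for x,y in pts],z)
a,b=f([(30,139),(717,102)],.016)
print("rail",a,b,np.linalg.norm(a-b))
ey=(a-b)/np.linalg.norm(a-b); ey[2]=0; ex=np.array([ey[1],-ey[0],0]); O=b+.204*ey*np.linalg.norm(a-b)/.468
def L(n,pts,z):
    w=f(pts,z); print(n,np.round(w,4).tolist(),"rail:",np.round(np.c_[(w-O)@ex,(w-O)@ey],4).tolist())
print("yaw",np.arctan2(-ey[0],ey[1]),"O",O)
L("stop",[(523,107),(590,107),(556,72),(556,143)],.044)
L("plate",[(528,190),(541,190),(534,235)],.036)
L("flag",[(441,62)],.018); L("pointer",[(556,55)],.018); L("clip",[(418,120),(468,115)],.019)
L("rack",[(77,152),(288,150),(290,255),(77,262)],.037)
E
python3 meas.py
```

```text
rail [0.46010185 0.37520686 0.016     ] [ 0.49511348 -0.09196493  0.016     ] 0.468481911073446
yaw 0.07480396642834775 O [0.479852   0.11167405 0.016     ]
stop [[0.4847, 0.0382, 0.044], [0.4855, -0.0061, 0.044], [0.5086, 0.0169, 0.044], [0.4611, 0.0159, 0.044]] rail: [[-0.0007, -0.0736], [-0.0031, -0.1179], [0.0216, -0.0967], [-0.0259, -0.0942]]
plate [[0.4305, 0.0338, 0.036], [0.4306, 0.0252, 0.036], [0.4007, 0.0291, 0.036]] rail: [[-0.0551, -0.074], [-0.0555, -0.0826], [-0.0851, -0.0764]]
flag [[0.5185, 0.0953, 0.018]] rail: [[0.0374, -0.0192]]
pointer [[0.5249, 0.0175, 0.018]] rail: [[0.0379, -0.0972]]
clip [[0.4784, 0.1095, 0.019], [0.4825, 0.0759, 0.019]] rail: [[-0.0016, -0.0021], [-0.0001, -0.0359]]
rack [[0.4492, 0.3364, 0.037], [0.4537, 0.1939, 0.037], [0.3839, 0.1897, 0.037], [0.3756, 0.3322, 0.037]] rail: [[-0.0138, 0.2264], [-0.0199, 0.084], [-0.0898, 0.0849], [-0.0875, 0.2277]]
```

```bash
cat > r.py <<'E'
import numpy as np
from cell import *
yaw=.0748; ex=np.array([np.cos(yaw),np.sin(yaw),0]); ey=np.array([-np.sin(yaw),np.cos(yaw),0]); ez=np.array([0,0,1.])
O=np.array([.47985,.11167,0]); R=np.c_[ey,ex,-ez]
W=lambda x,y,z: O+x*ex+y*ey+z*ez
def loc():
    p=get_obs()["position"]-O; return np.array([p@ex,p@ey,p[2]])
def fy(): return get_obs()["wrist_force"]@ey
E
python3 - <<'E'
from r import *
move_gripper(0.0)
move_pose(W(-.002,-.13,.22),R)
line_to(W(-.002,-.13,.064))
sleep(.2); o=get_obs(); print(o["time_s"],loc(),o["joint_positions"].round(2),o["wrist_force"],o["grip_width"])
import cv2; cv2.imwrite("pics/t1.png",cv2.resize(snapshot("top")["pixels"][180:260,200:340,::-1],(800,457),interpolation=cv2.INTER_CUBIC))
E
```

```text
4.7917 [-0.00152236 -0.12999247  0.06466543] [-0.24  0.62  0.35  2.05 -0.41  0.53  0.48] [ 0.90655814  0.51659366 -0.82125131] -0.00012386422370667694
```

View pics/t1.png

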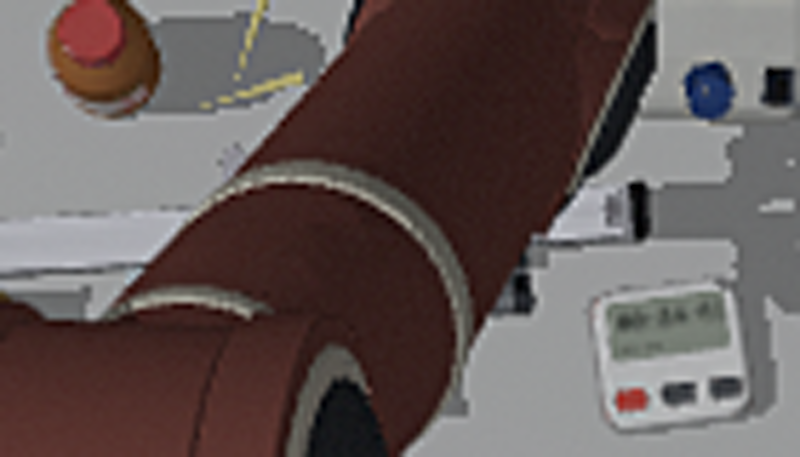

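Run:
```python
from r import *
f0=fy(); log=[]
for y in np.arange(-.126,-.058,.004):
    line_to(W(-.002,y,.064),max_speed=.03); log.append((round(loc()[1]*1e3,1),round(fy()-f0,1)))
pk=0;y=-.060
while y<-.025:
    y+=.001; line_to(W(-.002,y,.064),max_speed=.02); sleep(.05); f=fy()-f0; log.append((round(loc()[1]*1e3,1),round(f,1)))
    pk=min(pk,f)
    if f<-16 or (pk<-4 and f>-1.5): break
print(log,get_obs()["time_s"])
```

```text
[(np.float64(-125.6), np.float64(-0.7)), (np.float64(-121.7), np.float64(-0.5)), (np.float64(-117.7), np.float64(-1.5)), (np.float64(-113.7), np.float64(-0.1)), (np.float64(-109.7), np.float64(-1.3)), (np.float64(-105.7), np.float64(-0.9)), (np.float64(-101.7), np.float64(-0.3)), (np.float64(-97.7), np.float64(-0.1)), (np.float64(-93.7), np.float64(-0.2)), (np.float64(-89.7), np.float64(-1.2)), (np.float64(-85.7), np.float64(-0.7)), (np.float64(-81.7), np.float64(0.2)), (np.float64(-77.7), np.float64(0.1)), (np.float64(-73.7), np.float64(-1.2)), (np.float64(-69.7), np.float64(-0.2)), (np.float64(-65.7), np.float64(-1.3)), (np.float64(-61.7), np.float64(-0.7)), (np.float64(-59.0), np.float64(-1.2)), (np.float64(-58.0), np.float64(-0.8)), (np.float64(-57.0), np.float64(-0.2)), (np.float64(-56.0), np.float64(0.2)), (np.float64(-55.0), np.float64(-0.5)), (np.float64(-54.0), np.float64(-0.7)), (np.float64(-53.0), np.float64(-1.1)), (np.float64(-52.0), np.float64(-0.8)), (np.float64(-51.0), np.float64(-0.5)), (np.float64(-50.0), np.float64(-1.0)), (np.float64(-48.9), np.float64(-0.5)), (np
[... 237 characters left out ...]
at64(-42.0), np.float64(-1.2)), (np.float64(-40.9), np.float64(-0.5)), (np.float64(-40.0), np.float64(0.1)), (np.float64(-39.0), np.float64(-0.5)), (np.float64(-38.0), np.float64(-0.4)), (np.float64(-37.0), np.float64(-1.2)), (np.float64(-35.9), np.float64(-1.0)), (np.float64(-35.0), np.float64(0.1)), (np.float64(-33.9), np.float64(-0.2)), (np.float64(-32.9), np.float64(-0.7)), (np.float64(-32.0), np.float64(-1.0)), (np.float64(-30.9), np.float64(-1.6)), (np.float64(-30.0), np.float64(-1.8)), (np.float64(-29.0), np.float64(-1.1)), (np.float64(-27.9), np.float64(-0.3)), (np.float64(-27.0), np.float64(-0.9)), (np.float64(-26.0), np.float64(-1.1)), (np.float64(-25.0), np.float64(-0.1))] 20.2083
```

Run:
```python
from r import *
import cv2
a=cv2.resize(snapshot("scene")["pixels"][170:290,180:380,::-1],(500,300),interpolation=cv2.INTER_CUBIC)
b=cv2.resize(snapshot("wrist")["pixels"][:,:,::-1],(400,300)); t=cv2.resize(snapshot("top")["pixels"][180:260,200:340,::-1],(500,286))
c=np.zeros((590,800,3),np.uint8); c[:300,:500]=a; c[300:586,:500]=t; c[:300,500:]=b[:,50:350]; cv2.imwrite("pics/t2.png",c)
```

```text
(no output)
```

View pics/t2.png

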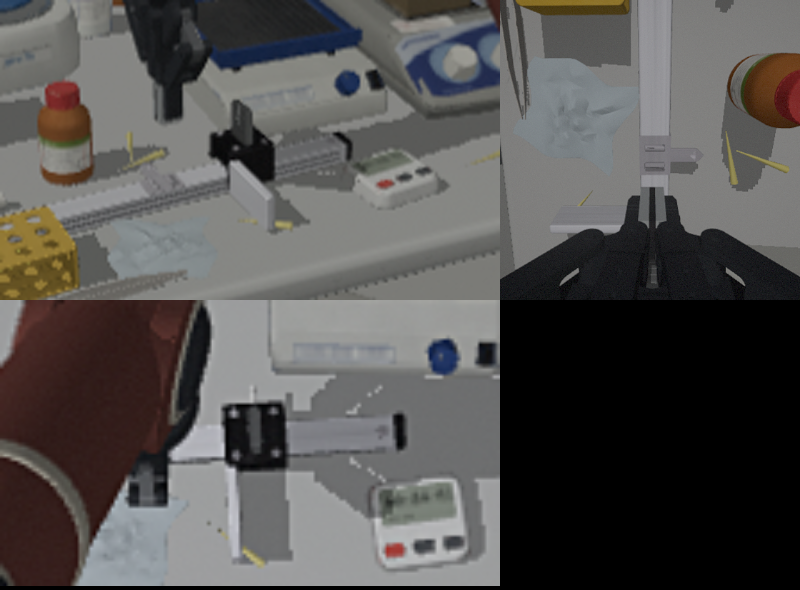

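Run:
```python
from r import *
from h import *
o=get_obs(); p=o["position"]; tip=p+o["tcp_rot"][:,2]*.011
print(o["time_s"],p,loc(),o["tcp_rot"].round(3).tolist(),o["joint_positions"])
P=[p,tip,W(-.002,-.096,.063),W(-.002,-.096,.077),W(0,-.096,.044),W(0,-.204,.018),W(0,.264,.018)]
for n,(x0,y0,k) in dict(scene=(180,170,2.5),top=(200,180,500/140),wrist=(0,0,1)).items():
    s=snapshot(n); q=w2px(s,P); print(n,q.round(1).tolist(),((q-[x0,y0])*k).round().tolist())
    print(s["world_from_camera"].round(3).tolist(),s["mtx"].round(1).tolist(),s["dist_coeffs"]) if n=="wrist" else 0
    cv2.imwrite(f"pics/{n}3.png",s["pixels"][:,:,::-1])
```

```text
20.3583 [0.47972444 0.08660037 0.06400806] [-0.00199867 -0.02499015  0.06400806] [[-0.075, 0.997, 0.0], [0.997, 0.075, 0.0], [0.0, 0.0, -1.0]] [-0.47546609  0.62481316  0.37748671  2.05409167 -0.43380161  0.5386716
  0.28892929]
scene [[246.6, 224.6], [246.7, 229.2], [276.9, 218.0], [276.9, 212.2], [276.4, 225.3], [318.2, 225.2], [104.8, 278.8]] [[167.0, 137.0], [167.0, 148.0], [242.0, 120.0], [242.0, 105.0], [241.0, 138.0], [346.0, 138.0], [-188.0, 272.0]]
top [[242.4, 218.1], [242.7, 218.8], [271.1, 216.6], [271.0, 215.7], [271.1, 217.0], [313.3, 216.4], [132.4, 226.1]] [[152.0, 136.0], [153.0, 139.0], [254.0, 131.0], [254.0, 127.0], [254.0, 132.0], [405.0, 130.0], [-241.0, 165.0]]
wrist [[284.1, 266.4], [284.0, 256.0], [284.0, 384.0], [284.1, 405.6], [287.3, 358.9], [286.4, 452.3], [289.9, -547.3]] [[284.0, 266.0], [284.0, 256.0], [284.0, 384.0], [284.0, 406.0], [287.0, 359.0], [286.0, 452.0], [290.0, -547.0]]
[[0.997, 0.07, 0.024, 0.473], [0.074, -0.945, -0.318, 0.169], [0.0, 0.319, -0.948, 0.221], [0.0, 0.0, 0.0, 1.0]] [[370.8, 0.0, 282.8], [0.0, 370.8, 206.0], [0.0, 0.0, 1.0]] [-0.00260636  0.          0.          0.          0.        ]
```

Run:
```python
from r import *
from h import *
line_to(W(-.002,-.025,.10),max_speed=.2); line_to(W(-.002,-.145,.10),max_speed=.2); line_to(W(-.002,-.145,.038))
sleep(.2)
o=get_obs();p=o["position"]; print(o["time_s"],loc(),o["wrist_force"],o["grip_width"])
ims=[]
for n,k in (("scene",5),("wrist",1.4)):
    s=snapshot(n); im=s["pixels"][:,:,::-1]; q=w2px(s,[p+ez*d for d in(-.011,0,.01,.02)]); print(n,q.round(1).tolist())
    c=q[1] if n=="scene" else q[1]; x0,y0=int(c[0]-40*5/k*1.0),int(c[1]-60*5/k)
    x0=max(x0,0);y0=max(y0,0); w=int(400/k);h=int(590/k); cr=im[y0:y0+h,x0:x0+w]; cr=cv2.resize(cr,None,fx=k,fy=k,interpolation=cv2.INTER_CUBIC)
    b=np.zeros((590,400,3),np.uint8); cr=cr[:590,:400]; b[:cr.shape[0],:cr.shape[1]]=cr
    print(x0,y0,((q-[x0,y0])*k).round().tolist())
    for u in (q-[x0,y0])*k: cv2.circle(b,tuple(int(v) for v in u),2,(0,255,0),-1)
    ims.append(b)
cv2.imwrite("pics/t3.png",np.hstack(ims))
```

```text
22.3583 [-0.00121315 -0.14492173  0.03894501] [-0.04098558 -0.62710417  0.70584425] 1.1448097604971219e-05
scene [[296.1, 227.2], [296.2, 222.8], [296.4, 218.8], [296.5, 214.8]]
256 162 [[201.0, 326.0], [201.0, 304.0], [202.0, 284.0], [202.0, 264.0]]
wrist [[284.2, 256.1], [284.3, 266.5], [284.5, 277.1], [284.6, 289.0]]
141 52 [[200.0, 286.0], [201.0, 300.0], [201.0, 315.0], [201.0, 332.0]]
```

View pics/t3.png

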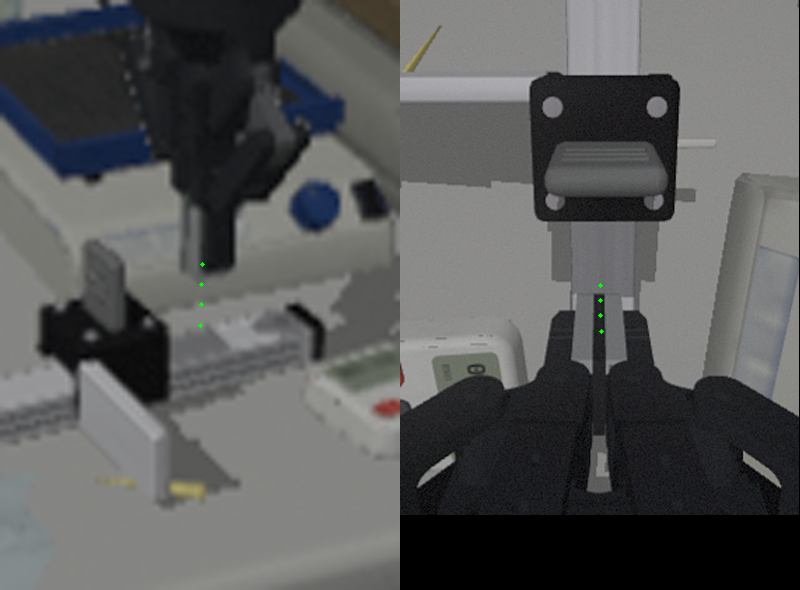

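Run:
```python
from r import *
sleep(.1); f0=np.mean([fy() for _ in range(5)]); log=[]
for y in np.arange(-.135,-.058,.007):
    line_to(W(-.002,y,.038),max_speed=.04); log.append((float(round(loc()[1]*1e3,1)),float(round(fy()-f0,1))))
    if fy()-f0<-15: break
pk=0;y=-.060
while y<-.030:
    y+=.001; line_to(W(-.002,y,.038),max_speed=.02); f=fy()-f0; log.append((float(round(loc()[1]*1e3,1)),float(round(f,1))))
    pk=min(pk,f)
    if f<-16 or (pk<-4.5 and f>-2): break
print(log,get_obs()["time_s"],loc())
import cv2
cv2.imwrite("pics/t4.png",cv2.resize(snapshot("wrist")["pixels"][:,:,::-1],(560,420)))
```

```text
[(-134.5, -1.0), (-127.6, -1.1), (-120.6, -1.0), (-113.5, -1.2), (-106.5, -0.6), (-99.4, -1.5), (-92.3, -1.2), (-85.3, -1.2), (-78.3, -1.4), (-71.4, -1.4), (-64.3, -1.5), (-57.4, -0.7), (-59.1, -1.5), (-57.9, -1.0), (-56.9, -1.0), (-56.1, -1.4), (-55.1, -2.1), (-53.9, -2.1), (-52.8, -1.4), (-51.8, -1.8), (-50.8, -1.0), (-49.8, -1.6), (-49.0, -2.2), (-48.2, -3.0), (-48.1, -5.2), (-47.9, -7.4), (-47.8, -8.3), (-47.8, -9.7), (-47.8, -11.9), (-47.7, -12.9), (-45.5, -11.3), (-44.1, -8.3), (-38.1, -0.8)] 31.7833 [-0.00207298 -0.03809824  0.03795107]
```

Run:
```python
from r import *
import cv2
line_to(W(-.002,-.055,.038),max_speed=.1); line_to(W(-.002,-.055,.13),max_speed=.2)
y=.156+.071+.011+.03
move_pose(W(-.052,y,.16),R); sleep(.1)
s=snapshot("top"); np.savez("pics/top4.npz",**s)
print(get_obs()["time_s"])
im=s["pixels"][:,:,::-1]; cv2.imwrite("pics/t5.png",cv2.resize(im[190:270,125:335],(798,304),interpolation=cv2.INTER_CUBIC))
```

```text
34.1417
```

View pics/t5.png

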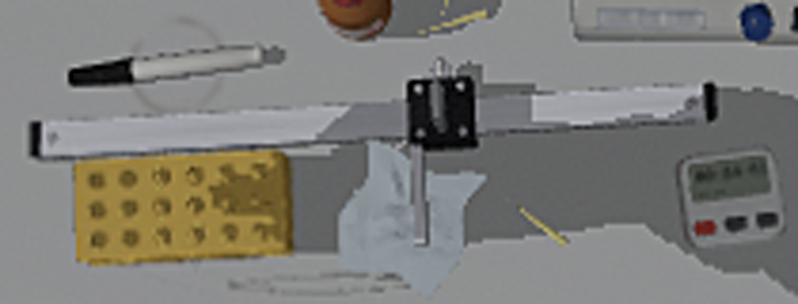

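Run:
```python
from r import *
f0=get_obs()["wrist_force"]; log=[]
X=-.052
line_to(W(X,.268,.03),max_speed=.15)
z=.03
while z>.0045:
    z-=.005; line_to(W(X,.268,z),max_speed=.05); d=get_obs()["wrist_force"][2]-f0[2]
    if d>4: z+=.008; line_to(W(X,.268,z)); print("touch"); break
sleep(.1); f0=np.mean([fy() for _ in range(5)]); print("z",z,loc(),get_obs()["time_s"])
y=.268
for y in np.arange(.258,.170,-.01):
    line_to(W(X,y,z),max_speed=.05); f=fy()-f0; log.append((float(round(loc()[1]*1e3,1)),float(round(f,1))))
    if abs(f)>8: break
print(log,get_obs()["time_s"])
import cv2
s=snapshot("top"); cv2.imwrite("pics/t6.png",np.vstack([cv2.resize(s["pixels"][190:270,125:335,::-1],(798,304),interpolation=cv2.INTER_CUBIC),cv2.resize(snapshot("scene")["pixels"][195:295,95:365,::-1],(798,296),interpolation=cv2.INTER_CUBIC)]))
```

```text
z -5.204170427930421e-18 [-5.19899082e-02  2.67966680e-01 -2.96336305e-05] 36.7583
[(257.3, 1.0), (247.4, 0.9), (237.4, 0.2), (227.3, 1.0), (217.2, 0.6), (207.2, 0.9), (197.2, 0.5), (187.2, 0.7), (177.2, 0.5)] 39.9083
```

View pics/t6.png

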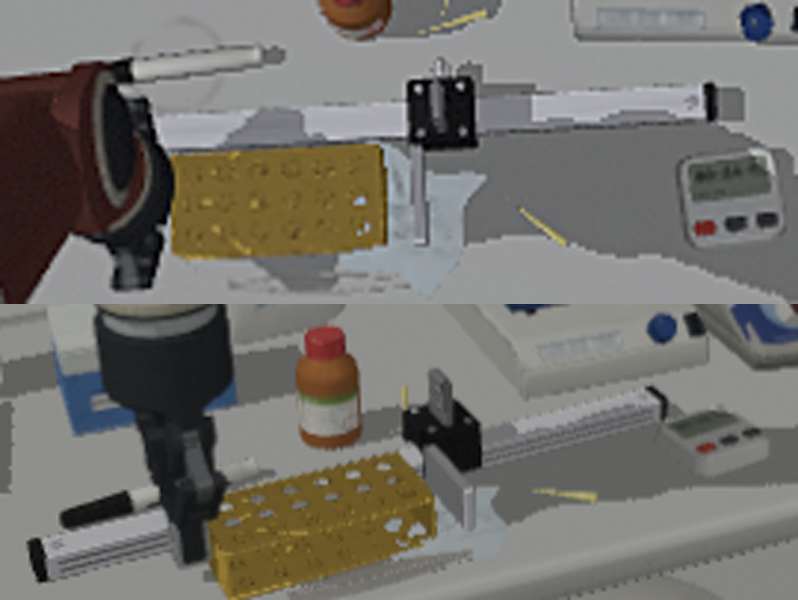

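Run:
```python
from r import *
import cv2
X=-.052; log=[]; y=loc()[1]; f0=fy()
while y>.166: y-=.003; line_to(W(X,y,0.),max_speed=.03)
while y>.145:
    y-=.001; line_to(W(X,y,0.),max_speed=.02); f=np.mean([fy() for _ in range(3)])-f0
    log.append((float(round(loc()[1]*1e3,1)),float(round(f,1))))
    if f>3.5: break
print(log,get_obs()["time_s"])
line_to(W(X,y+.03,0.),max_speed=.06); line_to(W(X,y+.03,.15),max_speed=.15); line_to(W(X,.30,.15),max_speed=.2); sleep(.2)
print(get_obs()["time_s"])
s=snapshot("top"); np.savez("pics/top7.npz",**s)
cv2.imwrite("pics/t7.png",np.vstack([cv2.resize(s["pixels"][190:270,125:335,::-1],(798,304),interpolation=cv2.INTER_CUBIC),cv2.resize(snapshot("scene")["pixels"][195:295,95:365,::-1],(798,296),interpolation=cv2.INTER_CUBIC)]))
```

```text
[(164.7, -0.4), (163.9, 0.6), (162.8, -0.4), (161.7, -0.5), (160.6, 0.3), (159.7, -0.7), (158.7, -0.8), (157.7, -1.2), (156.8, 0.3), (156.2, 1.6), (155.8, 4.2)] 43.7667
46.4917
```

View pics/t7.png

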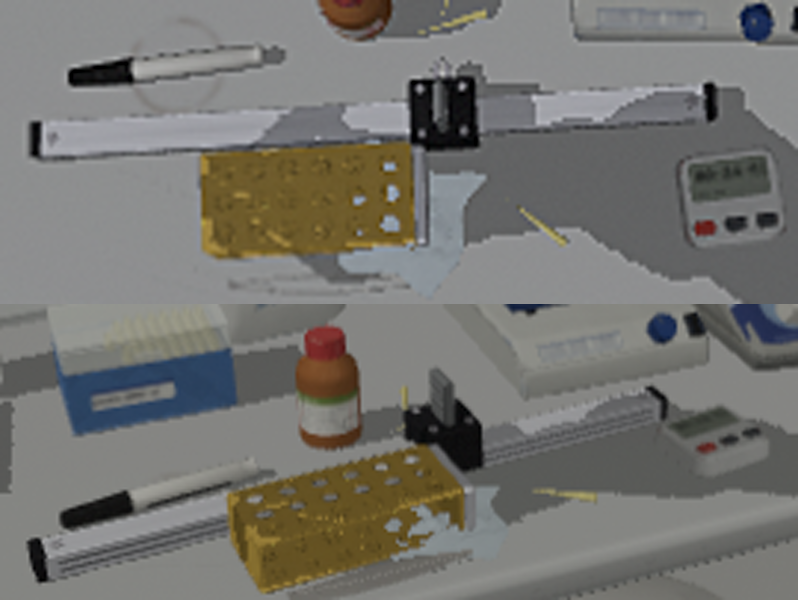

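Run:
```python
import numpy as np,cv2
g=lambda n:cv2.cvtColor(np.load(f"pics/{n}.npz")["pixels"],cv2.COLOR_RGB2GRAY).astype(np.float32)
T0,T4,T7=map(g,("top0","top4","top7"))
def ecc(a,b,x0,y0,x1,y1,d):
    W=np.float32([[1,0,d],[0,1,0]])
    cc,W=cv2.findTransformECC(a[y0:y1,x0:x1].copy(),b,np.float32([[1,0,x0+d],[0,1,y0]]),cv2.MOTION_TRANSLATION,(3,200,1e-6)); return round(cc,3),W[0,2]-x0,W[1,2]-y0
print("0->4",ecc(T0,T4,260,207,283,228,-30)); print("0->7",ecc(T0,T7,260,207,283,228,-30)); print("4->7",ecc(T4,T7,229,208,252,230,0))
a=[np.load(f"pics/{n}.npz")["pixels"][195:235,220:262,::-1] for n in("top4","top7")]
cv2.imwrite("pics/t8.png",cv2.resize(np.hstack(a),(798,380),interpolation=cv2.INTER_CUBIC))
```

```text
0->4 (0.946, np.float32(-30.5831), np.float32(1.6544342))
0->7 (0.958, np.float32(-30.017715), np.float32(1.5420074))
4->7 (0.969, np.float32(0.5759125), np.float32(-0.32466125))
```

View pics/t8.png

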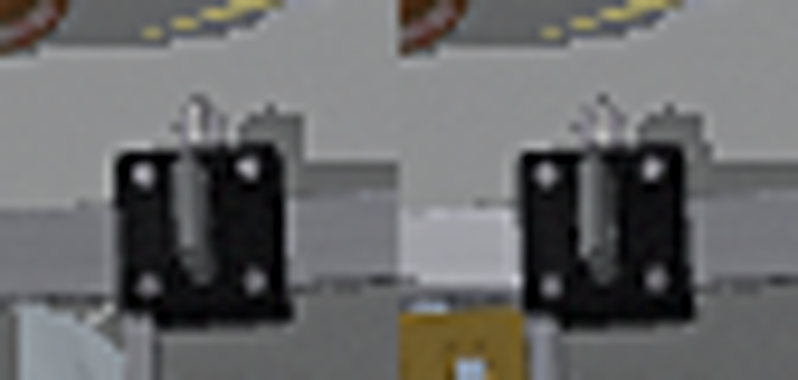

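Run:
```python
from r import *
from h import *
move_pose(W(.035,-.075,.13),R); sleep(.3)
s=snapshot("wrist"); np.savez("pics/w9.npz",**s); print(get_obs()["time_s"])
q=w2px(s,[W(.037,-.019,.018),W(.037,-.017,.018),W(0,-.019,.044)]); print(q)
x,y=q[0].astype(int); x0,y0=x-60,y-40; print(x0,y0)
cv2.imwrite("pics/t9.png",cv2.resize(s["pixels"][y0:y0+80,x0:x0+100,::-1],(750,600),interpolation=cv2.INTER_CUBIC))
```

```text
48.375
[[286.37468153 122.48899571]
 [286.38643848 119.61630657]
 [229.38051518 126.6835088 ]]
226 82
```

View pics/t9.png

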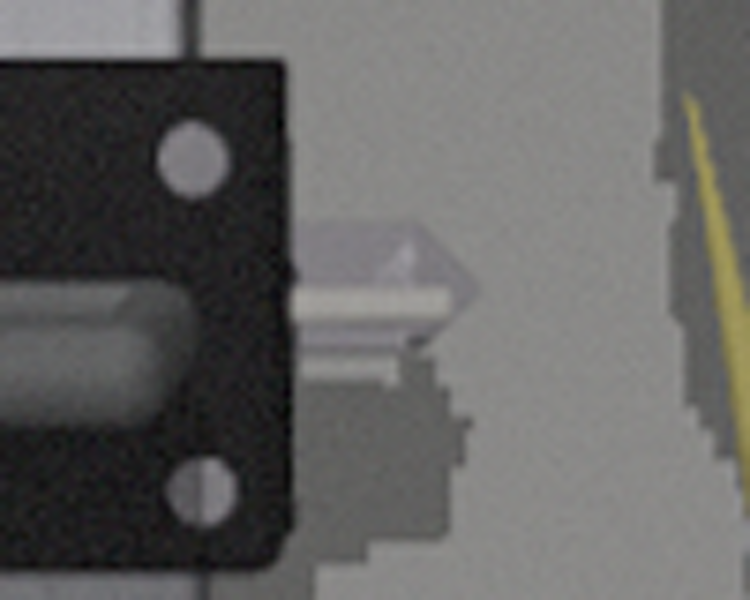

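```bash
python3 -c "
from cell import *
sign_off()"
```

```text
the job is handed in; nothing more can be done
```

I pushed the stop into the detent, pushed the rack up against the stop plate, and handed the job in at about 48 s of the 67 s allowed. No verdict was reported.

- **First pass missed:** my first push went over the top of the paddle and moved nothing. In the images the closed fingertips sat roughly 17–28 mm higher than `tips_ahead` suggested. I lowered the tool and repeated the push.
- **Stop:** the force climbed to about 13 N and then fell to about 1 N as the stop ran ahead. The top picture then showed its pointer in line with the flag.
- **Rack:** I pushed it flat along the rail until the force rose to about 4 N against the plate, then drew the fingers clear. The last views show its end against the plate and its angle to the rail within about 0.02 rad.
- **Last check of the stop:** the final rack contact moved the stop back about 1.4 mm. A wrist close-up puts the pointer about 1.0–1.5 mm on the -y side of the detent. That is inside the 2.5 mm limit, so I did not recentre it, but it is not exactly centred.
- **Other things on the bench:** they look unmoved in the pictures. I did not measure their positions afterwards.

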